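# Check an earthing link in the bench thickness gauge

## Task

Lift the long aluminium earthing link out of its fitted case by the middle, lay it flat on the rubber mat and let go, then take it again by one end and lay its other end flat on the gauge's anvil, centred under the spindle. Let go of it and turn the ratchet knob at the top of the gauge clockwise (seen from above) until the spindle clamps the link and the knob has clearly slipped, about 30 degrees or more past the thimble; do not tighten by the thimble. Leave the link clamped there, and leave the shorter spare link where it lies.

Things in the scene. Friction and masses are not known exactly. Their poses are not given: they have to be found in the camera images.
- link_center (a point): centre (half-way up) of the loose long link: a flat aluminium bar 100 x 18 x 8 mm, about 40 g, a small dark dot on its top 24 mm either side of the middle. Axes: x along its length, y across, z up. At the start it lies along the case's x axis in the case's slot
- case: fixed black fitted case, 124 (x) x 90 (y) x 24 mm high; origin centre of underside. A slot 23 mm wide along x holds the link, its underside 10 mm above the bench, its ends sunk 6 mm below the case's top. Only the middle can be gripped: a notch 56 mm long (x) runs across the whole y width; over 8 mm from the x axis its floor is 3 mm above the bench
- mat: the fixed black rubber mat, 160 mm (x) by 120 mm (y), 3 mm thick; origin at the centre of its underside. The mat and the case swap places from run to run
- anvil (a point): centre of the gauge's anvil face, 45 mm above the bench, on the vertical spindle axis. z up; +y points out of the open throat. The work rest is flush with it, x -15 to 15, y -18 to 58 mm: a link laid along y, centre about 40 mm out, is carried by it and its outer end overhangs. The spindle's lower face starts 14 to 17 mm above the anvil
- gauge: fixed grey bench thickness gauge (a bench micrometer with a C frame); origin on the spindle axis at the bench, axes as the anvil's. Base plate 75 (x) x 150 (y) x 20 mm; column front at y = -40 mm. The arm over the throat is 34 mm wide, 84 to 114 mm above the bench, and ends in a nose of 17 mm radius about the spindle axis
- knob_grip (a point): centre of the ratchet knob on top of the gauge, on the spindle axis: a knurled upright steel cylinder 20 mm in diameter, 36 mm high, this point half-way up it, 162 mm above the bench; it stays at this height when turned. Below it is the aluminium thimble, 26 mm in diameter, its top 19 mm below this point
- thimble (a joint): rotation of the thimble, rad, positive clockwise from above, starting between 0 and 0.6; the spindle goes down 5 mm per rad and touches an 8 mm link at about 1.8 rad. Drag about 0.04 N m; it stays where left
- ratchet (a joint): rotation of the ratchet knob relative to the thimble, rad, positive clockwise: the knob carries the thimble along (reading near 0) until the spindle is stopped; then, at about 0.075 N m, it slips and this value grows. The clamping force is then about 8 N and stays on when the knob is let go
- spindle: the gauge's steel spindle, 10 mm in diameter, which comes straight down on the anvil; origin at the centre of its lower face
- spare_center (a point): centre (half-way up) of another, shorter loose aluminium link, 70 x 18 x 8 mm, lying on the bench; not to be moved
Mind the look-alikes: they are no part of the job. Leave any brown or yellow look-alike of the part that bears link_center alone.

How it is judged:
By the outcome, as a careful person would: the job done as asked, in the order asked, and still so for the second after the job is handed in, with the robot touching nothing.
It also fails if it takes over 70 s, if anything falls off the work surface, if the arm or the gripper's body presses on something with over 40 N, if the wrist force passes 120 N, or if a joint passes its speed limit or range.

## Robot

A 6-joint arm with a two-finger parallel gripper is mounted at the origin on the work surface. World frame = base frame: x ahead of the robot, y to its left, z up, the work surface at z = 0. Lengths are in m, angles in rad, forces in N, time in s.
With the tool pointing down it reaches from about 0.325 to 0.775 m from the base axis. Payload 5.5 kg.
Tool frame: the origin (TCP) lies where the fingers leave the gripper's body, on its centre line; the fingertips stand arm.tip_extent ahead of it and the grasp point (between the pads) lies 54 mm ahead of it (arm.tip_extent is the distance from the TCP to the fingertips, in m); z points along the fingers, y is the line along which they close (so a half turn about z gives the same grasp; the last joint's range is limited). The gripper opens to 85 mm and grips with 20 to 120 N. Pads are 22 mm wide; open, the fingers measure 114 mm over their backs; the gripper's body (76 mm by 85 mm) begins 54 mm behind the grasp point. The pads swing forward as they close: fully open they stand 13 mm farther back than shut.
Start: joints at [1.163, 0.091, 1.231, -0, 1.82, -0.057], TCP at [0.206, 0.563, 0.304] pointing down, gripper open.
Joint ranges: [-2.87, 2.87], [-0.86, 2.18], [0.17, 2.46], [-1.51, 4.65], [0.06, 2.69], [-2.65, 2.65]. Speed limits (rad/s): [2.57, 2.57, 3.01, 3.14, 3.14, 3.14].

## Interface

Orientations are given as a unit quaternion [w, x, y, z].
In Python, from rig import arm, viewer gives the robot as it stands. The module is installed in compiled form; this text tells all that it offers.
- The arm moves only by the tool apply_moves, never from a script. Its argument "increments" is a list of rows, each an object with "offset": the shift along the tool's x, y, z in cm, a list of three; "twist": the turn about the tool's z in degrees; "hand": the finger opening in cm, from 0 to 8.54. In form: [{"offset": [tx, ty, tz], "twist": twist, "hand": hand}, ...]. A call has 1 to 5 rows; each row is the pose to reach, as a shift and turn from the pose commanded when the call began, along the tool's axes at that moment; what a row does not reach only later rows make up. A row lasts 1/10 s, in which the tool goes at most 50 mm and 8.59 degrees, less where a joint would pass 70% of its speed; a pose out of reach is approached as far as the arm can. A call with a gripper value outside its range is refused whole. The fingers move at their own pace and stop on an object; "squeeze" is the grip in N (left out, the last holds). Time passes only in rows, so rows that repeat a pose let the fingers close. It gives the time, the measured TCP pose, the force, the opening and the grip force at its end, in the units of the state.
- arm.sense(): the state, without advancing time (a new reading comes with each control period).
- viewer.read_camera(name): name is "scene" or "side" or "wrist"; returns the picture (480x640x3 uint8, red, green, blue); there is no depth.
- viewer.get_calibration(name): a dict with "fx", "fy", "cx", "cy" (pixels), "dist" ([k1, k2, p1, p2, k3] as OpenCV has them; the pictures are not rectified), "world_to_cam" (4x4, takes a point from world to camera coordinates). Camera axes: x right, y up, looking along -z (the intrinsics and any distortion apply to the point x, -y, -z); pixel columns grow to the right and rows downward; lengths in m; the calibration is good to about 2 mm. A picture is of the moment at which its call begins: read the wrist's pose just before it. get_calibration takes no time and is no camera call; for the wrist camera it gives the pose at the moment of the call.
- arm.job_done(): hands the job in; it is judged then, once.
The state is a dict: "t": time; "joint_positions": joint angles; "joint_vel": joint speeds; "joint_efforts": joint torques, N m; "tcp_pos": TCP position; "ee_rot": TCP orientation; "force": force on the tool from outside, world axes, zero at the start; "moment": the same for the moment, N m; "gripper_width": opening from 0.0 (shut) to 1.0 (fully open); "grasp_force": force on a finger pad.
Only numpy, scipy, OpenCV 4.12 (cv2) and the standard library are available. Lean on these libraries where they do the work, as an engineer would, in place of code of your own. Each camera call takes 0.05 s, during which the arm holds its last target. There are 200 camera calls.

## Working session

There is one attempt and no reset: what is moved stays moved. The work goes in short steps, Python scripts to look and compute and a tool call to move; the robot and the scene stay as the last step left them, time stands still between calls to the robot, and variables do not carry over. Pictures are saved under pics/ and viewed, at most 12 in all, crops included, and the job is handed in when it is done.

Besides the shell and the picture viewer there is one more tool, called in YAML: its name, and indented under it one key for each argument. apply_moves: Moves the arm, as the interface text tells. Its arguments: {"type":"object","properties":{"increments":{"type":"array"},"squeeze":{"type":"number"}},"required":["increments"]}

```bash
mkdir -p pics
cat > h.py <<'E'
import numpy as np, cv2
from rig import arm, viewer
from scipy.spatial.transform import Rotation as R
def snap(n,f):
    c=viewer.get_calibration(n); im=viewer.read_camera(n)
    cv2.imwrite(f'pics/{f}.png',im[:,:,::-1]); np.save(f'pics/{f}.npy',np.array([c],dtype=object),allow_pickle=True); return im,c
def load(f): return cv2.imread(f'pics/{f}.png'), np.load(f'pics/{f}.npy',allow_pickle=True)[0]
def ray(c,uv):
    K=np.array([[c['fx'],0,c['cx']],[0,c['fy'],c['cy']],[0,0,1.]])
    p=cv2.undistortPoints(np.array(uv,float).reshape(-1,1,2),K,np.array(c['dist'],float)).reshape(-1,2)
    M=np.array(c['world_to_cam']); d=np.c_[p[:,0],-p[:,1],-np.ones(len(p))]@M[:3,:3]
    return -M[:3,:3].T@M[:3,3], d
def plane(c,uv,z):
    o,d=ray(c,uv); return o+d*((z-o[2])/d[:,2])[:,None]
def proj(c,P):
    M=np.array(c['world_to_cam']); q=np.atleast_2d(P)@M[:3,:3].T+M[:3,3]; q=q*[1,-1,-1]
    K=np.array([[c['fx'],0,c['cx']],[0,c['fy'],c['cy']],[0,0,1.]])
    return cv2.projectPoints(q.reshape(-1,1,3),np.zeros(3),np.zeros(3),K,np.array(c['dist'],float))[0].reshape(-1,2)
def rel(target,yaw_y=None):
    "tool-frame offset (cm) from current TCP to world TCP target"
    s=arm.sense(); q=s['ee_rot']; r=R.from_quat([q[1],q[2],q[3],q[0]])
    return r.inv().apply(np.array(target)-s['tcp_pos'])*100
def yaw():
    q=arm.sense()['ee_rot']; m=R.from_quat([q[1],q[2],q[3],q[0]]).as_matrix()
    return np.degrees(np.arctan2(m[1,0],m[0,0])), m
E
python3 - <<'E'
from h import *
s=arm.sense(); print(s, arm.tip_extent, yaw())
for n in ('scene','side','wrist'):
    im,c=snap(n,n+'0'); M=np.array(c['world_to_cam']); print(n,-M[:3,:3].T@M[:3,3],c['fx'])
E
```

```text
{'t': 0.0, 'joint_positions': array([ 1.16327960e+00,  9.19056830e-02,  1.23186943e+00,  1.76383617e-05,
        1.81980928e+00, -5.67240629e-02]), 'joint_vel': array([-0.00018808,  0.00193883,  0.00152304, -0.00078247, -0.00125893,
        0.00090319]), 'joint_efforts': array([-5.19902496e-04, -4.58724511e+01, -4.18027782e+01, -2.39427563e-04,
        1.13898740e-02, -8.44455940e-06]), 'tcp_pos': array([0.20614347, 0.56333399, 0.30273199]), 'ee_rot': array([-2.37411204e-04,  1.74496182e-01,  9.84657347e-01, -9.67193484e-04]), 'force': array([-0.52127603,  0.83597341, -0.35521808]), 'moment': array([ 0.01175864, -0.01510239,  0.00658093]), 'grasp_force': 0.0, 'gripper_width': 0.9990337385251946} 0.0726 (np.float64(159.90130179153533), array([[-9.39102052e-01,  3.43637436e-01, -8.05080513e-04],
       [ 3.43638355e-01,  9.39100294e-01, -1.82185364e-03],
       [ 1.29994231e-04, -1.98756304e-03, -9.99998016e-01]]))
scene [1.12756293 0.50848074 0.62541398] 464.97277310219073
side [-0.0317093  -0.45706327  0.88313399] 612.1420559952343
wrist [0.13038719 0.59094531 0.37207589] 346.47432065849534
```

View pics/scene0.png

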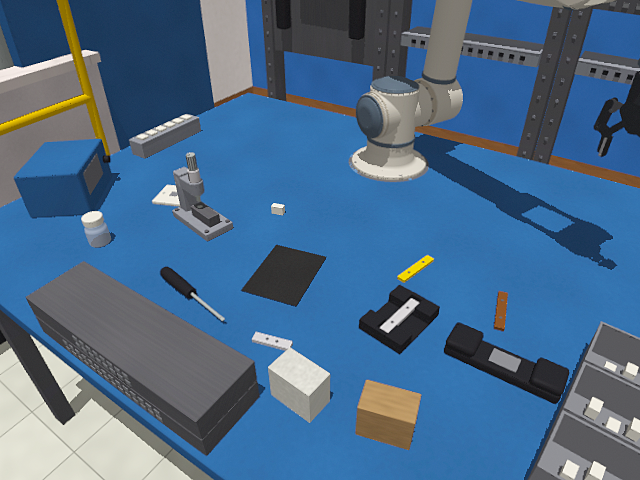

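View pics/side0.png

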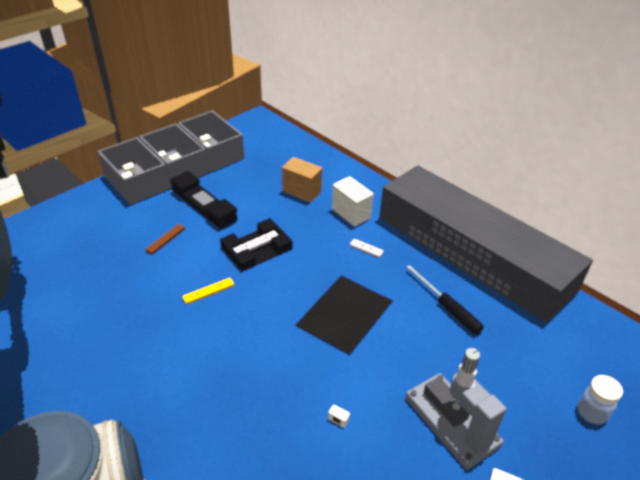

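The scene view shows these silver bars: the long link in the black case at about (400,317) and the spare on the bench at (271,341). The look-alikes are yellow at (416,268) and brown at (500,310). Only the bar in the case fits "long, aluminium, in fitted case". The gauge is at (200,205) and the mat at (285,273). I'll confirm with one enlarged crop.

Run:
```python
from h import *
a,c=load('scene0'); b,d=load('side0')
t=lambda im,x,y,w,h:cv2.resize(im[y:y+h,x:x+w],(400,300),interpolation=cv2.INTER_CUBIC)
cv2.imwrite('pics/crop1.png',np.vstack([np.hstack([t(a,340,270,120,90),t(a,150,145,120,90)]),np.hstack([t(b,200,200,120,90),t(b,390,340,160,120)])]))
def blob(im,box,f,z,cal,nm):
    x,y,w,h=box; s=im[y:y+h,x:x+w]; m=f(s).astype(np.uint8)
    n,l,st,ce=cv2.connectedComponentsWithStats(m); k=1+np.argmax(st[1:,4])
    cn=cv2.findContours((l==k).astype(np.uint8),0,2)[0]; cn=max(cn,key=cv2.contourArea).reshape(-1,2)+[x,y]
    P=plane(cal,cn,z)[:,:2]; r=cv2.minAreaRect((P*1000).astype(np.float32)); print(nm,st[k,4],r, 'box',np.round(cv2.boxPoints(r)).tolist())
bright=lambda s:(s.min(2)>140)
dark=lambda s:(s.max(2)<75)
for nm,im,cal,bl,bm,bs in (('scene',a,c,(375,290,50,50),(235,240,100,70),(245,328,50,24)),('side',b,d,(228,225,55,35),(290,270,110,85),(345,235,42,24))):
    blob(im,bl,bright,.018,cal,nm+' link'); blob(im,bm,dark,.003,cal,nm+' mat'); blob(im,bs,bright,.008,cal,nm+' spare')
```

```text
scene link 422 ((557.0376586914062, 301.6202697753906), (18.959285736083984, 100.9771957397461), 82.09259033203125) box [[506.0, 299.0], [606.0, 285.0], [608.0, 304.0], [508.0, 318.0]]
scene mat 2969 ((563.9808349609375, 48.2076301574707), (160.89971923828125, 120.04379272460938), 11.571191787719727) box [[473.0, 91.0], [497.0, -27.0], [655.0, 6.0], [631.0, 123.0]]
scene spare 385 ((725.8435668945312, 145.11032104492188), (25.37256622314453, 80.82271575927734), 14.552346229553223) box [[703.0, 181.0], [724.0, 103.0], [748.0, 109.0], [728.0, 187.0]]
side link 334 ((557.631591796875, 300.525390625), (24.180131912231445, 102.67208862304688), 81.23139190673828) box [[505.0, 296.0], [607.0, 281.0], [610.0, 305.0], [509.0, 320.0]]
side mat 3781 ((561.4322509765625, 45.1230354309082), (156.8904266357422, 115.65282440185547), 11.613600730895996) box [[473.0, 86.0], [496.0, -27.0], [650.0, 4.0], [627.0, 118.0]]
side spare 269 ((724.0012817382812, 138.00962829589844), (24.405122756958008, 73.07659912109375), 14.748541831970215) box [[703.0, 170.0], [722.0, 100.0], [745.0, 106.0], [726.0, 176.0]]
```

View pics/crop1.png

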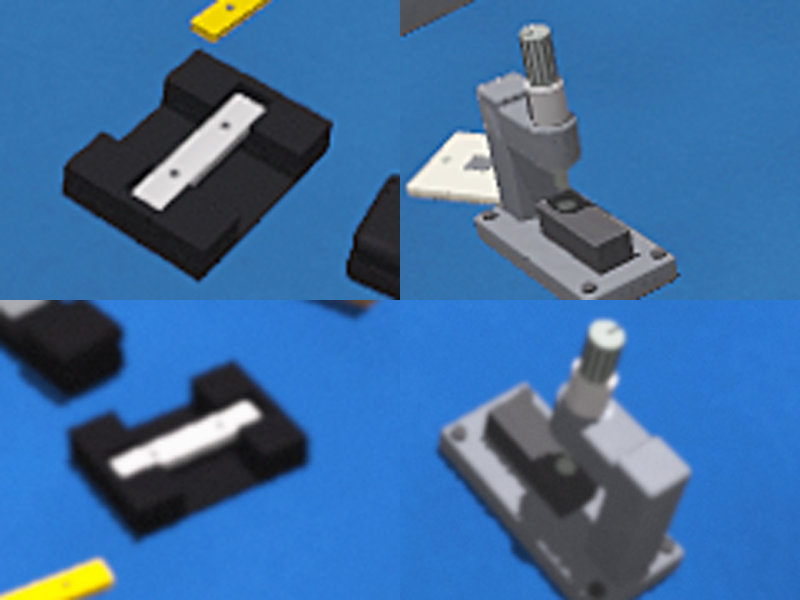

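The crop confirms it: the long silver bar with two dots sits in the case (scene about (400,317)). The gauge's throat opens towards the lower right in the scene view. The knob top is at scene (190,154) and side (472,352).

Run:
```python
from h import *
a,c=load('scene0'); b,d=load('side0')
def cr(p): return [150+(p[0]-400)*.3,145+p[1]*.3]
def cs(p): return [390+(p[0]-400)*.4,340+(p[1]-300)*.4]
print('knob',plane(c,[cr((535,30))],.18),plane(d,[cs((606,331))],.18))
print('anvil',plane(c,[cr((567,205))],.045),plane(d,[cs((566,466))],.045))
print('rest end scene',plane(c,[cr((600,250)),cr((633,234)),cr((540,208))],.045))
print('rest end side',plane(d,[cs((487,420)),cs((527,403)),],.045))
print('base scene',plane(c,[cr((476,220)),cr((678,271)),cr((600,298))],.02))
print('base side',plane(d,[cs((440,436)),cs((527,385)),cs((683,548))],.02))
print('link dots',plane(c,[[340+226*.3,270+125*.3],[340+175*.3,270+172*.3]],.018))
print(rel([.557,.301,.15]))
```

```text
knob [[ 0.52080399 -0.22988833  0.18      ]] [[ 0.52165544 -0.23255659  0.18      ]]
anvil [[ 0.5210829  -0.22964744  0.045     ]] [[ 0.52093598 -0.23404475  0.045     ]]
rest end scene [[ 0.54946482 -0.16993798  0.045     ]
 [ 0.52300669 -0.16453896  0.045     ]
 [ 0.53422605 -0.24305268  0.045     ]]
rest end side [[ 0.51156506 -0.17883184  0.045     ]
 [ 0.54112014 -0.1884832   0.045     ]]
base scene [[ 0.54551959 -0.3034535   0.02      ]
 [ 0.514034   -0.13542294  0.02      ]
 [ 0.56641415 -0.1585078   0.02      ]]
base side [[ 0.49515497 -0.15712457  0.02      ]
 [ 0.56998707 -0.17157759  0.02      ]
 [ 0.54264024 -0.3114905   0.02      ]]
link dots [[0.53350893 0.30645076 0.018     ]
 [0.58038327 0.29859213 0.018     ]]
[-41.96452603 -12.55782064  15.31192856]
```

apply_moves:
  increments:
    - {"offset":[-4.2,-1.26,0.8],"twist":0,"hand":8.5}
    - {"offset":[-8.4,-2.52,1.6],"twist":0,"hand":7}
    - {"offset":[-12.6,-3.78,2.4],"twist":0,"hand":5.5}
    - {"offset":[-16.8,-5.04,3.2],"twist":0,"hand":4.5}
    - {"offset":[-21,-6.3,4],"twist":0,"hand":4.5}
  squeeze: 40

```text
t: 0.65
tcp_pos: [0.3828, 0.4309, 0.2632]
ee_rot: [-0.0, 0.174, 0.985, -0.0]
force: [-0.1, 0.5, -0.1]
gripper_width: 0.528
grasp_force: 0.0
```

apply_moves:
  increments:
    - {"offset":[-4.2,-1.26,0.8],"twist":-3,"hand":4.5}
    - {"offset":[-8.4,-2.52,1.6],"twist":-6,"hand":4.5}
    - {"offset":[-12.6,-3.78,2.4],"twist":-9,"hand":4.5}
    - {"offset":[-16.8,-5.04,3.2],"twist":-12,"hand":4.5}
    - {"offset":[-21,-6.3,4.3],"twist":-12,"hand":4.5}

```text
t: 1.15
tcp_pos: [0.5586, 0.2995, 0.2207]
ee_rot: [0.0, 0.07, 0.998, 0.0]
force: [0.5, 0.4, 0.7]
gripper_width: 0.53
grasp_force: 0.0
```

apply_moves:
  increments:
    - {"offset":[0,0,0],"twist":0,"hand":4.5}
    - {"offset":[0,0,0],"twist":0,"hand":4.5}

```text
t: 1.35
tcp_pos: [0.5576, 0.3, 0.2196]
ee_rot: [-0.001, 0.072, 0.997, -0.0]
force: [0.3, -0.2, 0.1]
gripper_width: 0.527
grasp_force: 0.0
```

Run:
```python
from h import *
im,c=snap('wrist','w1'); s=arm.sense()
print(s['t'],s['tcp_pos'],yaw()[0],np.degrees(s['joint_positions'][[0,5]]),s['gripper_width'],proj(c,[[.557,.301,.018],[.507,.308,.018],[.607,.294,.018]]))
```

```text
1.4 [0.5570372  0.30092796 0.22049205] 171.8718343740917 [ 25.28617543 -56.5818296 ] 0.52548626677431 [[319.35285607 231.26542069]
 [319.25102494 168.43454471]
 [319.44131792 287.56255589]]
```

View pics/w1.png

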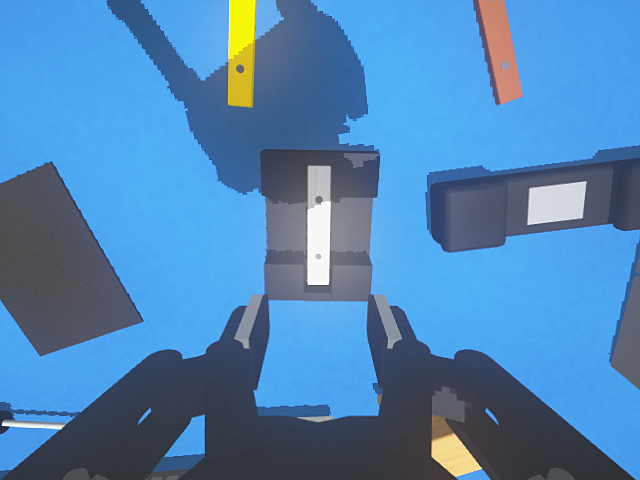

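The wrist view shows the link upright in the image: dots at (318,200) and (318,257), ends at rows 166 and 285. That's about 2 mm further along tool +x than predicted. I'm descending to grip the middle with the fingertips near its underside.

apply_moves:
  increments:
    - {"offset":[0.2,-0.05,4],"twist":0,"hand":4.5}
    - {"offset":[0.2,-0.05,8],"twist":0,"hand":4.5}
    - {"offset":[0.2,-0.05,11],"twist":0,"hand":4.5}
    - {"offset":[0.2,-0.05,13],"twist":0,"hand":4.5}
    - {"offset":[0.2,-0.05,13.7],"twist":0,"hand":4}
  squeeze: 40

```text
t: 1.9
tcp_pos: [0.553, 0.3015, 0.0814]
ee_rot: [-0.002, 0.07, 0.998, -0.001]
force: [-0.5, 0.0, -0.1]
gripper_width: 0.464
grasp_force: 0.0
```

apply_moves:
  increments:
    - {"offset":[0,0,0],"twist":0,"hand":3}
    - {"offset":[0,0,0],"twist":0,"hand":1}
    - {"offset":[0,0,0],"twist":0,"hand":1}
    - {"offset":[0,0,0],"twist":0,"hand":1}
    - {"offset":[0,0,0],"twist":0,"hand":1}

```text
t: 2.4
tcp_pos: [0.556, 0.3011, 0.0859]
ee_rot: [0.001, 0.071, 0.998, 0.001]
force: [-1.4, 1.3, 6.0]
gripper_width: 0.188
grasp_force: 41.2
```

apply_moves:
  increments:
    - {"offset":[0,0,-0.5],"twist":0,"hand":1}
    - {"offset":[0,0,-1.5],"twist":0,"hand":1}
    - {"offset":[0,0,-4],"twist":0,"hand":1}
    - {"offset":[0,0,-7],"twist":0,"hand":1}
    - {"offset":[0,0,-10],"twist":0,"hand":1}

```text
t: 2.9
tcp_pos: [0.5551, 0.3003, 0.185]
ee_rot: [-0.0, 0.071, 0.997, -0.0]
force: [-0.4, -0.2, -0.2]
gripper_width: 0.192
grasp_force: 40.5
```

apply_moves:
  increments:
    - {"offset":[0,0,0],"twist":0,"hand":1}

```text
t: 3.0
tcp_pos: [0.557, 0.3012, 0.1906]
ee_rot: [0.004, 0.071, 0.997, 0.002]
force: [-0.2, 0.6, 0.0]
gripper_width: 0.192
grasp_force: 40.6
```

Run:
```python
from h import *
im,c=snap('wrist','w2'); im,c=snap('scene','s2')
cv2.imwrite('pics/c2.png',np.hstack([cv2.imread('pics/w2.png')[100:480,130:510],cv2.resize(im[220:360,330:470,::-1],(380,380),interpolation=2)]))
s=arm.sense();print(s['tcp_pos'],s['force'],s['grasp_force'],s['gripper_width'],yaw())
print(rel([.562,.047,.19]))
```

```text
[0.55562158 0.30061663 0.18505129] [-0.38547491 -0.50240315 -1.9357252 ] 40.550270676612854 0.18846916258132201 (np.float64(171.88833068603762), array([[-9.89993396e-01,  1.41100886e-01,  1.90155141e-03],
       [ 1.41102645e-01,  9.89994628e-01,  8.24391089e-04],
       [-1.76620337e-03,  1.08445567e-03, -9.99997852e-01]]))
[ -4.21093114 -25.017373    -0.51456533]
```

View pics/c2.png

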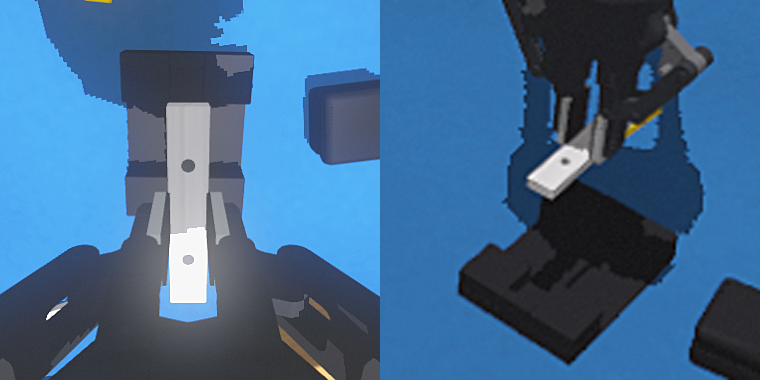

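The link is in the fingers by the middle and clear of the case. I'm carrying it to the mat and turning it to the gauge's y direction.

apply_moves:
  increments:
    - {"offset":[-0.8,-4.9,0],"twist":8.5,"hand":1}
    - {"offset":[-1.6,-9.8,0],"twist":17,"hand":1}
    - {"offset":[-2.4,-14.7,0],"twist":25.5,"hand":1}
    - {"offset":[-3.2,-19.6,0],"twist":34,"hand":1}
    - {"offset":[-4.2,-24.5,0],"twist":42.5,"hand":1}

```text
t: 3.6
tcp_pos: [0.5612, 0.0503, 0.1817]
ee_rot: [-0.001, 0.43, 0.903, -0.001]
force: [1.2, -1.7, -0.2]
gripper_width: 0.19
grasp_force: 40.6
```

apply_moves:
  increments:
    - {"offset":[0,0,0],"twist":8.5,"hand":1}
    - {"offset":[0,0,0],"twist":17,"hand":1}
    - {"offset":[0,0,0],"twist":25.5,"hand":1}
    - {"offset":[0,0,0],"twist":34,"hand":1}
    - {"offset":[0,0,0],"twist":42.5,"hand":1}

```text
t: 4.1
tcp_pos: [0.5615, 0.0519, 0.1816]
ee_rot: [-0.001, 0.728, 0.685, -0.001]
force: [-0.2, 0.4, -0.1]
gripper_width: 0.187
grasp_force: 40.6
```

apply_moves:
  increments:
    - {"offset":[0,0,2],"twist":7.5,"hand":1}
    - {"offset":[0,0,4],"twist":7.5,"hand":1}
    - {"offset":[0,0,4],"twist":7.5,"hand":1}
    - {"offset":[0,0,4],"twist":7.5,"hand":1}

```text
t: 4.5
tcp_pos: [0.5616, 0.0521, 0.1425]
ee_rot: [-0.001, 0.769, 0.639, -0.001]
force: [-0.5, 0.1, 0.9]
gripper_width: 0.19
grasp_force: 40.5
```

Run:
```python
from h import *
P=[]
for i in range(4):
    viewer.read_camera('wrist'); P.append(arm.sense()['tcp_pos'])
print(P); s=arm.sense();print(s['t'],s['force'],s['grasp_force'],yaw())
print(rel([.562,.047,.0]))
```

```text
[array([0.56217864, 0.05211545, 0.14374398]), array([0.56254761, 0.05213558, 0.14449994]), array([0.56272764, 0.05214391, 0.14492291]), array([0.56280577, 0.05213181, 0.1450887 ])]
4.7 [-0.58812449 -0.2301993  -1.51889643] 40.54689824581146 (np.float64(79.4069078143878), array([[ 1.83832830e-01,  9.82955842e-01,  1.81723739e-03],
       [ 9.82957453e-01, -1.83833195e-01,  3.43588994e-05],
       [ 3.67841836e-04,  1.77995074e-03, -9.99998348e-01]]))
[-5.24584748e-01 -1.06885609e-02  1.45086821e+01]
```

apply_moves:
  increments:
    - {"offset":[-0.5,0,2.5],"twist":0,"hand":1}
    - {"offset":[-0.5,0,5],"twist":0,"hand":1}
    - {"offset":[-0.5,0,6],"twist":0,"hand":1}
    - {"offset":[-0.5,0,6.4],"twist":0,"hand":1}
    - {"offset":[-0.5,0,6.4],"twist":0,"hand":1}

```text
t: 5.2
tcp_pos: [0.5617, 0.0473, 0.0804]
ee_rot: [0.0, 0.769, 0.639, 0.0]
force: [-0.4, 1.0, 0.1]
gripper_width: 0.192
grasp_force: 40.5
```

apply_moves:
  increments:
    - {"offset":[0,0,0.15],"twist":0,"hand":1}
    - {"offset":[0,0,0.15],"twist":0,"hand":1}

```text
t: 5.4
tcp_pos: [0.562, 0.0473, 0.0796]
ee_rot: [0.001, 0.769, 0.639, 0.001]
force: [-0.3, 0.2, -0.7]
gripper_width: 0.196
grasp_force: 40.5
```

apply_moves:
  increments:
    - {"offset":[0,0,0.15],"twist":0,"hand":1}
    - {"offset":[0,0,0.15],"twist":0,"hand":1}

```text
t: 5.6
tcp_pos: [0.5621, 0.0473, 0.0789]
ee_rot: [0.001, 0.769, 0.639, 0.001]
force: [-2.3, -0.3, 6.2]
gripper_width: 0.193
grasp_force: 41.3
```

Force is now 6 N, so the link is on the mat. Releasing, rising and looking.

apply_moves:
  increments:
    - {"offset":[0,0,0],"twist":0,"hand":2.5}
    - {"offset":[0,0,0],"twist":0,"hand":4.5}
    - {"offset":[0,0,0],"twist":0,"hand":4.5}
    - {"offset":[0,0,0],"twist":0,"hand":4.5}
    - {"offset":[0,0,-1],"twist":0,"hand":4.5}

```text
t: 6.1
tcp_pos: [0.5604, 0.0472, 0.0853]
ee_rot: [-0.001, 0.769, 0.639, -0.001]
force: [-0.9, 0.8, -0.4]
gripper_width: 0.533
grasp_force: 0.0
```

apply_moves:
  increments:
    - {"offset":[0,0,-3],"twist":0,"hand":4.5}
    - {"offset":[0,0,-7],"twist":0,"hand":4.5}
    - {"offset":[0,0,-11],"twist":0,"hand":4.5}
    - {"offset":[0,0,-11],"twist":0,"hand":4.5}
    - {"offset":[0,0,-11],"twist":0,"hand":4.5}

```text
t: 6.6
tcp_pos: [0.562, 0.0472, 0.1992]
ee_rot: [0.001, 0.769, 0.639, 0.002]
force: [-0.6, -0.5, -0.9]
gripper_width: 0.525
grasp_force: 0.0
```

```bash
cat >> h.py <<'E'
def linkrect(im,c,z):
    g=cv2.cvtColor(im,cv2.COLOR_RGB2HSV); m=((g[:,:,1]<60)&(g[:,:,2]>150)).astype(np.uint8)
    n,l,st,ce=cv2.connectedComponentsWithStats(m); out=[]
    for k in range(1,n):
        if st[k,4]<250: continue
        cn=max(cv2.findContours((l==k).astype(np.uint8),0,2)[0],key=cv2.contourArea).reshape(-1,2)
        r=cv2.minAreaRect((plane(c,cn,z)[:,:2]*1000).astype(np.float32)); out.append((st[k,:4].tolist(),np.round(r[0],1),np.round(r[1],1),round(r[2],1)))
    return out
E
python3 - <<'E'
from h import *
im,c=snap('wrist','w3'); 
for o in linkrect(im,c,.011): print(o)
s=arm.sense();print(s['t'],s['tcp_pos'],yaw()[0])
E
```

```text
([487, 15, 57, 110], array([717.5, 137.3]), array([21.6, 69.1]), 15.1)
([305, 170, 25, 124], array([561.8,  47.8]), array([99.9, 18.6]), 79.4)
([518, 207, 30, 117], array([728.7, -12.3]), array([102.1,   7.1]), 80.5)
([235, 295, 27, 53], array([489.5, -15.8]), array([53.3, 12.9]), 63.7)
([374, 295, 28, 53], array([607.7, -38. ]), array([13.8, 53.7]), 5.5)
6.65 [0.56138679 0.04720984 0.19722661] 79.39874201517313
```

View pics/w3.png

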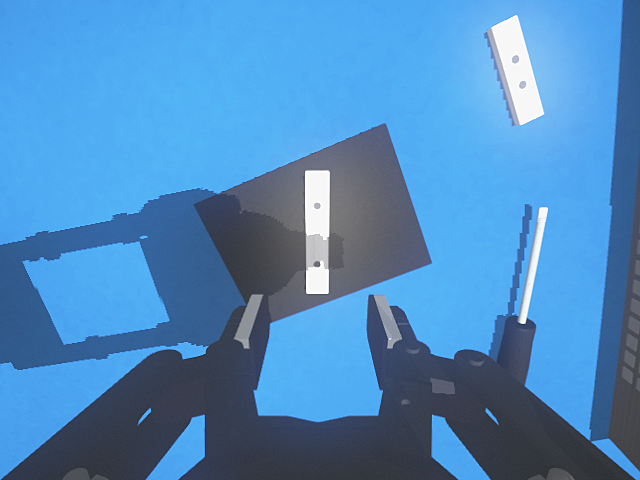

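The link lies flat at (0.562, 0.048), yaw 79.4°, well inside the mat. Next, a closer look at the gauge before regripping.

apply_moves:
  increments:
    - {"offset":[-4.8,0.2,-1.2],"twist":0,"hand":4.5}
    - {"offset":[-9.6,0.4,-2.4],"twist":0,"hand":4.5}
    - {"offset":[-14.4,0.7,-3.6],"twist":0,"hand":4.5}
    - {"offset":[-19.2,1,-4.8],"twist":0,"hand":4.5}
    - {"offset":[-24,1.2,-6],"twist":0,"hand":4.5}

```text
t: 7.15
tcp_pos: [0.5281, -0.1925, 0.2554]
ee_rot: [-0.001, 0.769, 0.639, -0.001]
force: [1.4, -0.1, 0.3]
gripper_width: 0.527
grasp_force: 0.0
```

apply_moves:
  increments:
    - {"offset":[0,0,0],"twist":0,"hand":4.5}
    - {"offset":[0,0,0],"twist":0,"hand":4.5}
    - {"offset":[0,0,0],"twist":0,"hand":4.5}

```text
t: 7.45
tcp_pos: [0.5289, -0.19, 0.2552]
ee_rot: [-0.001, 0.769, 0.639, -0.0]
force: [0.8, -0.3, 1.1]
gripper_width: 0.525
grasp_force: 0.0
```

Run:
```python
from h import *
im,c=snap('wrist','w4'); s=arm.sense();print(s['t'],s['tcp_pos'],yaw()[0]); M=np.array(c['world_to_cam']); print(-M[:3,:3].T@M[:3,3])
g=np.array([.521,-.231,0]);ey=np.array([.19,.98,0]);ex=np.array([.98,-.19,0])
print(proj(c,[g+[0,0,.18],g+[0,0,.045],g+.058*ey-.015*ex+[0,0,.045],g+.058*ey+.015*ex+[0,0,.045]]))
```

```text
7.5 [ 0.52902378 -0.18959218  0.25542279] 79.48610662852694
[ 0.54315557 -0.11139969  0.32453663]
[[318.43678341 380.03110945]
 [318.55300092 273.7530297 ]
 [301.04023553 208.89606541]
 [337.37204077 209.22342526]]
```

View pics/w4.png

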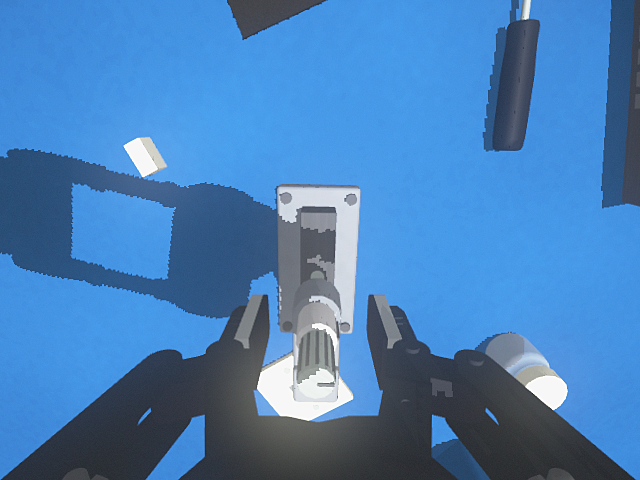

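The rest's outer edge is at columns 301–336, row 207, against a prediction of 301–337, row 209. That confirms the gauge pose at (0.521, -0.230), y axis about 79.4°. Going back to grip the link's +y end.

apply_moves:
  increments:
    - {"offset":[4.7,-0.2,1],"twist":0,"hand":4.5}
    - {"offset":[9.4,-0.4,2],"twist":0,"hand":4.5}
    - {"offset":[14.1,-0.6,3],"twist":0,"hand":4.5}
    - {"offset":[18.8,-0.8,4],"twist":0,"hand":4.5}
    - {"offset":[23.5,-1,5],"twist":0,"hand":4.5}

```text
t: 8.0
tcp_pos: [0.5619, 0.0455, 0.2059]
ee_rot: [-0.0, 0.769, 0.64, -0.0]
force: [1.0, -0.1, 0.4]
gripper_width: 0.527
grasp_force: 0.0
```

apply_moves:
  increments:
    - {"offset":[4.2,-0.15,2],"twist":0,"hand":4.5}
    - {"offset":[4.2,-0.15,6],"twist":0,"hand":4.5}
    - {"offset":[4.2,-0.15,9],"twist":0,"hand":4.5}
    - {"offset":[4.2,-0.15,9],"twist":0,"hand":4}
    - {"offset":[4.2,-0.15,9],"twist":0,"hand":4}

```text
t: 8.5
tcp_pos: [0.5681, 0.0845, 0.1167]
ee_rot: [-0.001, 0.769, 0.639, -0.001]
force: [-0.7, 0.4, 0.7]
gripper_width: 0.465
grasp_force: 0.0
```

Run:
```python
from h import *
im,c=snap('wrist','w5'); 
for o in linkrect(im,c,.011)[:4]: print(o)
s=arm.sense();print(s['t'],s['tcp_pos'],yaw()[0],rel([.5688,.0852,.080]))
```

```text
([560, 52, 73, 147], array([717.2, 138.2]), array([22.6, 69.7]), 15.1)
([304, 255, 34, 151], array([562.5,  48.6]), array([101.7,  18.5]), 79.4)
([243, 294, 25, 53], array([526.8,  66.5]), array([35.8,  8.3]), 64.8)
([368, 294, 26, 53], array([599.2,  53.3]), array([ 8.8, 35.9]), 4.1)
8.55 [0.56905719 0.08419159 0.11844379] 79.45905545855433 [ 0.09259538 -0.04963683  3.84435174]
```

apply_moves:
  increments:
    - {"offset":[0.1,0,2],"twist":0,"hand":4}
    - {"offset":[0.1,0,3.3],"twist":0,"hand":4}
    - {"offset":[0.1,0,3.75],"twist":0,"hand":4}
    - {"offset":[0.1,0,3.75],"twist":0,"hand":2.5}
    - {"offset":[0.1,0,3.75],"twist":0,"hand":1}
  squeeze: 60

```text
t: 9.05
tcp_pos: [0.5693, 0.0844, 0.0805]
ee_rot: [0.0, 0.769, 0.639, 0.0]
force: [-0.2, -0.6, 0.5]
gripper_width: 0.177
grasp_force: 58.8
```

apply_moves:
  increments:
    - {"offset":[0,0,0],"twist":0,"hand":1}
    - {"offset":[0,0,0],"twist":0,"hand":1}
    - {"offset":[0,0,0],"twist":0,"hand":1}

```text
t: 9.35
tcp_pos: [0.5694, 0.0844, 0.0803]
ee_rot: [0.001, 0.769, 0.639, 0.001]
force: [0.1, -0.2, 2.5]
gripper_width: 0.177
grasp_force: 59.0
```

apply_moves:
  increments:
    - {"offset":[0,0,-1],"twist":0,"hand":1}
    - {"offset":[0,0,-3],"twist":0,"hand":1}
    - {"offset":[0,0,-5],"twist":0,"hand":1}
    - {"offset":[0,0,-6],"twist":0,"hand":1}
    - {"offset":[0,0,-6],"twist":0,"hand":1}

```text
t: 9.85
tcp_pos: [0.5698, 0.0846, 0.1417]
ee_rot: [0.001, 0.769, 0.639, 0.002]
force: [0.4, 0.3, -0.8]
gripper_width: 0.177
grasp_force: 58.6
```

Run:
```python
from h import *
im,c=snap('wrist','w6'); s=arm.sense();print(s['t'],s['tcp_pos'],yaw()[0],s['force'],s['grasp_force'],s['gripper_width'])
b,d=snap('scene','s6')
x,y=proj(d,[s['tcp_pos']-[0,0.04,.07]])[0].astype(int); print(x,y)
cv2.imwrite('pics/c6.png',np.hstack([cv2.resize(im[100:480,130:510,::-1],(380,380)),cv2.resize(b[y-50:y+50,x-50:x+50,::-1],(380,380),interpolation=2)]))
for o in linkrect(im,c,.0710+s['tcp_pos'][2]-.1390+.000)[:4]: print(o)
```

```text
9.9 [0.56918554 0.08451637 0.14008915] 79.40171701066306 [-0.02618656  0.4429197  -0.62672298] 58.63147974014282 0.17801983312002387
280 247
([525, 62, 65, 129], array([676.3, 145.9]), array([15.1, 48.1]), 15.2)
([298, 282, 41, 140], array([565.4,  61.3]), array([78.4, 18. ]), 79.3)
([550, 285, 41, 126], array([684.6,  40.7]), array([71.4,  5.3]), 80.4)
([279, 293, 18, 51], array([555.3,  84.7]), array([26.2,  6.1]), 73.0)
```

View pics/c6.png

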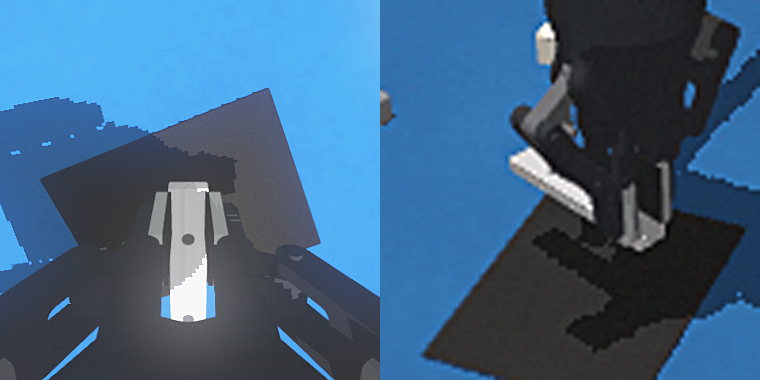

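apply_moves:
  increments:
    - {"offset":[-3.5,0.25,0.2],"twist":0,"hand":1}
    - {"offset":[-7,0.5,0.4],"twist":0,"hand":1}
    - {"offset":[-10.5,0.75,0.6],"twist":0,"hand":1}
    - {"offset":[-14,1,0.8],"twist":0,"hand":1}
    - {"offset":[-14,1,0.8],"twist":0,"hand":1}

```text
t: 10.45
tcp_pos: [0.5517, -0.0585, 0.1293]
ee_rot: [-0.001, 0.771, 0.637, -0.002]
force: [-0.5, 0.1, -0.7]
gripper_width: 0.178
grasp_force: 58.6
```

```bash
cat > chk.py <<'E'
from h import *
import sys
f=sys.argv[1]
b,d=snap('scene','s'+f); e,q=snap('side','d'+f)
P=[]
for i in range(3): viewer.read_camera('wrist'); P.append(arm.sense()['tcp_pos'])
p=np.mean(P,0); m=yaw()[1]; ex=m[:,0]; ey=m[:,1]; zt=p[2]-.0693
top=np.array([p[0],p[1],zt])
# predicted level far end corners, near end corners
C=[top-.0872*ex+s*.009*ey for s in(1,-1)]+[top+.0128*ex+s*.009*ey for s in (1,-1)]
print(p,yaw()[0],arm.sense()['force'],arm.sense()['t']); out=[]
for im,c in((b,d),(e,q)):
    uv=proj(c,C); print(np.round(uv,1).tolist()); x,y=uv.mean(0).astype(int)
    x=min(max(x,55),585)
    t=cv2.resize(im[y-55:y+55,x-55:x+55,::-1],(400,400),interpolation=2)
    for u in uv: cv2.circle(t,tuple(((u-[x-55,y-55])*400/110).astype(int)),3,(0,0,255),1)
    out.append(t)
cv2.imwrite('pics/c%s.png'%f,np.hstack(out))
g=np.array([.521,-.230]); 
print('to anvil',rel([g[0]+.0772*.184,g[1]+.0772*.983,.1253]))
E
python3 chk.py 7
```

```text
[ 0.55275529 -0.05423413  0.13057509] 79.46799604544856 [0.40369272 0.50411217 0.10492428] 10.7
[[219.5, 217.0], [226.1, 213.7], [248.2, 235.4], [254.9, 231.7]]
[[421.2, 356.5], [412.9, 361.2], [383.6, 317.7], [375.5, 321.9]]
to anvil [-10.17450367   0.09040254   0.55118993]
```

View pics/c7.png

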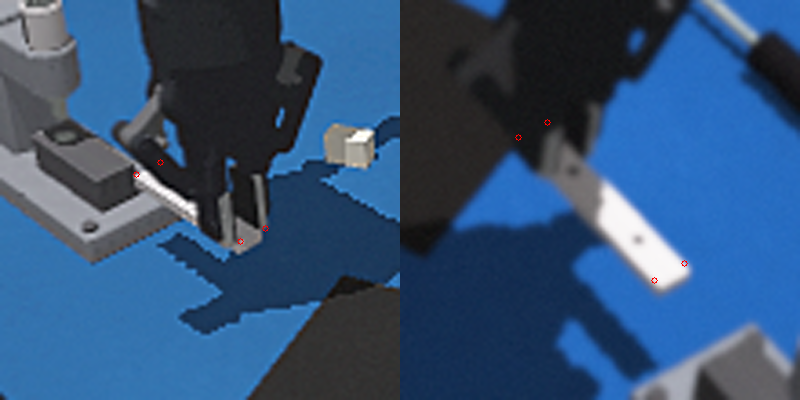

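The link is level: its far end at crop (135,172) lies on the level prediction at (136,175). Sliding it in over the rest about 3 mm high.

apply_moves:
  increments:
    - {"offset":[0,0.1,0.5],"twist":0,"hand":1}
    - {"offset":[-2.5,0.1,0.5],"twist":0,"hand":1}
    - {"offset":[-5,0.1,0.5],"twist":0,"hand":1}
    - {"offset":[-7,0.1,0.5],"twist":0,"hand":1}
    - {"offset":[-7,0.1,0.5],"twist":0,"hand":1}

```text
t: 11.2
tcp_pos: [0.5408, -0.1251, 0.1259]
ee_rot: [0.0, 0.77, 0.638, -0.0]
force: [-0.6, 0.0, -0.4]
gripper_width: 0.18
grasp_force: 58.6
```

apply_moves:
  increments:
    - {"offset":[-1.5,0,0],"twist":0,"hand":1}
    - {"offset":[-3,0,0],"twist":0,"hand":1}
    - {"offset":[-3.2,0,0],"twist":0,"hand":1}
    - {"offset":[-3.2,0,0],"twist":0,"hand":1}

```text
t: 11.6
tcp_pos: [0.5352, -0.1558, 0.1263]
ee_rot: [-0.0, 0.77, 0.638, 0.0]
force: [-0.0, 0.3, 0.1]
gripper_width: 0.179
grasp_force: 58.6
```

```bash
python3 chk.py 8
```

```text
[ 0.53527806 -0.15500552  0.12635732] 79.43381486960048 [ 0.35205737  0.63994403 -0.51263352] 11.85
[[193.2, 201.9], [199.7, 198.9], [218.6, 218.4], [225.2, 215.1]]
[[464.9, 402.7], [456.4, 408.1], [422.3, 358.6], [414.0, 363.4]]
to anvil [ 0.08435549 -0.02533158  0.10788195]
```

View pics/c8.png

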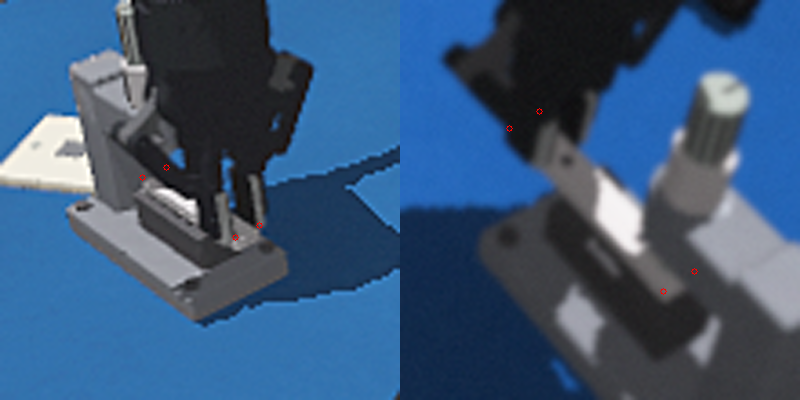

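The link is over the rest and pointing straight into the throat. Lowering it to contact.

apply_moves:
  increments:
    - {"offset":[0,0,0.2],"twist":0,"hand":1}
    - {"offset":[0,0,0.3],"twist":0,"hand":1}
    - {"offset":[0,0,0.3],"twist":0,"hand":1}

```text
t: 12.15
tcp_pos: [0.5351, -0.1552, 0.123]
ee_rot: [-0.0, 0.769, 0.639, -0.0]
force: [-0.1, -0.2, -0.3]
gripper_width: 0.178
grasp_force: 58.6
```

apply_moves:
  increments:
    - {"offset":[0,0,0.1],"twist":0,"hand":1}
    - {"offset":[0,0,0.1],"twist":0,"hand":1}

```text
t: 12.35
tcp_pos: [0.5352, -0.1554, 0.1223]
ee_rot: [-0.0, 0.769, 0.639, 0.0]
force: [0.2, 0.3, 0.9]
gripper_width: 0.172
grasp_force: 58.7
```

apply_moves:
  increments:
    - {"offset":[0,0,0.1],"twist":0,"hand":1}
    - {"offset":[0,0,0.1],"twist":0,"hand":1}

```text
t: 12.55
tcp_pos: [0.5353, -0.1553, 0.122]
ee_rot: [0.0, 0.769, 0.639, 0.0]
force: [-1.1, 0.9, 3.7]
gripper_width: 0.178
grasp_force: 59.1
```

apply_moves:
  increments:
    - {"offset":[0,0,0.05],"twist":0,"hand":1}
    - {"offset":[0,0,0.05],"twist":0,"hand":1}

```text
t: 12.75
tcp_pos: [0.5354, -0.1553, 0.1217]
ee_rot: [0.0, 0.769, 0.639, 0.0]
force: [-2.4, 2.7, 5.6]
gripper_width: 0.177
grasp_force: 59.4
```

Contact is about 5 N. Releasing and rising.

apply_moves:
  increments:
    - {"offset":[0,0,0],"twist":0,"hand":2.2}
    - {"offset":[0,0,0],"twist":0,"hand":3}
    - {"offset":[0,0,0],"twist":0,"hand":4}
    - {"offset":[0,0,0],"twist":0,"hand":4}
    - {"offset":[0,0,-1],"twist":0,"hand":4}

```text
t: 13.25
tcp_pos: [0.5344, -0.1552, 0.1293]
ee_rot: [-0.001, 0.769, 0.639, -0.001]
force: [-0.3, 0.2, -0.5]
gripper_width: 0.464
grasp_force: 0.0
```

apply_moves:
  increments:
    - {"offset":[0,0,-4],"twist":0,"hand":4}
    - {"offset":[0,0,-8],"twist":0,"hand":4}
    - {"offset":[0,0,-12],"twist":0,"hand":4}
    - {"offset":[0,0,-14],"twist":0,"hand":4}
    - {"offset":[0,0,-14],"twist":0,"hand":4}

```text
t: 13.75
tcp_pos: [0.5361, -0.1557, 0.2764]
ee_rot: [0.004, 0.769, 0.639, 0.002]
force: [0.2, 0.1, 0.5]
gripper_width: 0.468
grasp_force: 0.0
```

Run:
```python
from h import *
im,c=snap('wrist','w9'); im2,c2=snap('side','d9'); s=arm.sense();print(s['t'],s['tcp_pos'],yaw()[0],s['force'])
for o in linkrect(im,c,.053): print(o)
g=np.array([.521,-.230,0])
print(np.round(proj(c,[g+[0,0,.18],g+[0,0,.053]]),1))
cv2.imwrite('pics/c9.png',np.hstack([im[100:480,130:510,::-1],cv2.resize(im2[330:470,400:540,::-1],(380,380),interpolation=2)]))
```

```text
13.85 [ 0.53522217 -0.15544972  0.27109049] 79.39878704395011 [-0.54855095  0.20864105  0.99932695]
([496, 0, 15, 72], array([703. , -37.3]), array([48.7,  4.9]), 80.0)
([137, 173, 39, 37], array([ 407.5, -102. ]), array([22.7, 27. ]), 14.7)
([258, 208, 95, 215], array([ 502.7, -256.3]), array([237. ,  93.3]), 79.8)
([278, 247, 18, 45], array([ 501.6, -193.9]), array([44. , 15.7]), 77.4)
([489, 347, 52, 56], array([ 710.2, -357. ]), array([16.5, 97.7]), 33.1)
[[314.9 401.5]
 [314.8 300.7]]
```

View pics/c9.png

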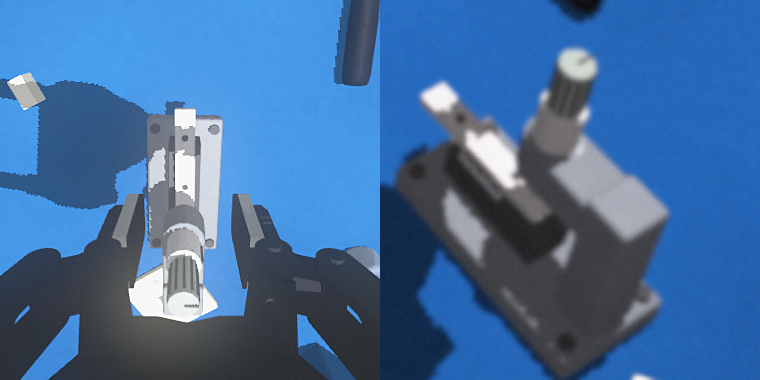

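The link lies flat along the rest, wrist columns 304–325 centred on the spindle axis column 315. The knob top is at wrist (314,400), as predicted. Moving over the knob and winding the wrist back for one long clockwise stroke.

apply_moves:
  increments:
    - {"offset":[-3,0,-0.5],"twist":-8.5,"hand":4.5}
    - {"offset":[-6,0,-0.5],"twist":-17,"hand":4.5}
    - {"offset":[-7.6,0,-0.5],"twist":-25.5,"hand":4.5}
    - {"offset":[-7.6,0,-0.5],"twist":-34,"hand":4.5}
    - {"offset":[-7.6,0,-0.5],"twist":-42.5,"hand":4.5}

```text
t: 14.35
tcp_pos: [0.5205, -0.2306, 0.2731]
ee_rot: [-0.002, 0.483, 0.875, -0.0]
force: [-0.5, 0.2, -0.5]
gripper_width: 0.529
grasp_force: 0.0
```

apply_moves:
  increments:
    - {"offset":[0,0,0],"twist":-8.5,"hand":4.5}
    - {"offset":[0,0,0],"twist":-17,"hand":4.5}
    - {"offset":[0,0,0],"twist":-25.5,"hand":4.5}
    - {"offset":[0,0,0],"twist":-34,"hand":4.5}
    - {"offset":[0,0,0],"twist":-42.5,"hand":4.5}

```text
t: 14.85
tcp_pos: [0.5207, -0.2299, 0.2732]
ee_rot: [-0.002, 0.133, 0.991, 0.001]
force: [-0.5, 1.1, -0.1]
gripper_width: 0.53
grasp_force: 0.0
```

apply_moves:
  increments:
    - {"offset":[0,0,0],"twist":-8.5,"hand":4.5}
    - {"offset":[0,0,0],"twist":-17,"hand":4.5}
    - {"offset":[0,0,0],"twist":-25.5,"hand":4.5}
    - {"offset":[0,0,0],"twist":-34,"hand":4.5}
    - {"offset":[0,0,0],"twist":-40,"hand":4.5}

```text
t: 15.35
tcp_pos: [0.5207, -0.2299, 0.2732]
ee_rot: [-0.002, -0.214, 0.977, 0.001]
force: [0.4, 0.1, 0.7]
gripper_width: 0.527
grasp_force: 0.0
```

apply_moves:
  increments:
    - {"offset":[0,0,0],"twist":0,"hand":4.5}
    - {"offset":[0,0,0],"twist":0,"hand":4.5}

```text
t: 15.55
tcp_pos: [0.5209, -0.23, 0.2741]
ee_rot: [-0.001, -0.21, 0.978, 0.001]
force: [0.8, -0.9, -0.8]
gripper_width: 0.525
grasp_force: 0.0
```

Run:
```python
from h import *
a,c9=load('w9'); print('link outer end',plane(c9,[[304,208],[325,208]],.053), 'knob', plane(c9,[[314.,400.]],.18))
P=[]
for i in range(3): viewer.read_camera('wrist'); P.append(rel([.521,-.230,.2226]))
im,c=snap('wrist','w10')
s=arm.sense();print(s['t'],np.mean(P,0),s['tcp_pos'],yaw()[0],np.degrees(s['joint_positions'][[0,5]]))
print(proj(c,[[.521,-.230,.18]]))
```

```text
link outer end [[ 0.5283652  -0.14056227  0.053     ]
 [ 0.54616012 -0.14390197  0.053     ]] knob [[ 0.5206644  -0.22879311  0.18      ]]
15.75 [-3.29739578e-03 -2.42748401e-03  5.23284141e+00] [ 0.52115055 -0.23008203  0.27549153] -155.67152029013204 [ -27.24250368 -141.57097988]
[[317.38217088 289.64625894]]
```

Link end is at gauge y = +89 mm, lateral error 0 mm. Descending onto the knob.

apply_moves:
  increments:
    - {"offset":[0,0,2],"twist":0,"hand":4}
    - {"offset":[0,0,4],"twist":0,"hand":4}
    - {"offset":[0,0,5],"twist":0,"hand":4}
    - {"offset":[0,0,5],"twist":0,"hand":2.6}
    - {"offset":[0,0,5],"twist":0,"hand":1.5}
  squeeze: 30

```text
t: 16.25
tcp_pos: [0.5214, -0.2316, 0.2254]
ee_rot: [-0.0, -0.211, 0.978, -0.002]
force: [3.3, -6.5, -9.1]
gripper_width: 0.222
grasp_force: 29.6
```

apply_moves:
  increments:
    - {"offset":[0,0,0],"twist":0,"hand":1}
    - {"offset":[0,0,0],"twist":0,"hand":1}
    - {"offset":[0,0,0],"twist":0,"hand":1}
    - {"offset":[0,0,0],"twist":0,"hand":1}

```text
t: 16.65
tcp_pos: [0.5214, -0.2316, 0.2255]
ee_rot: [-0.0, -0.211, 0.978, -0.001]
force: [4.0, -6.4, -8.8]
gripper_width: 0.222
grasp_force: 29.7
```

apply_moves:
  increments:
    - {"offset":[0,0,0],"twist":5,"hand":1}
    - {"offset":[0,0,0],"twist":10,"hand":1}
    - {"offset":[0,0,0],"twist":15,"hand":1}
    - {"offset":[0,0,0],"twist":20,"hand":1}
    - {"offset":[0,0,0],"twist":25,"hand":1}

```text
t: 17.15
tcp_pos: [0.5216, -0.2323, 0.2255]
ee_rot: [0.001, 0.008, 1.0, -0.002]
force: [3.7, -10.0, -10.2]
gripper_width: 0.225
grasp_force: 29.7
```

Run:
```python
from h import *
s=arm.sense(); print(s['t'],s['tcp_pos'],s['force'],s['moment'],s['grasp_force'],s['gripper_width'],np.degrees(s['joint_positions'][5]))
```

```text
17.15 [ 0.52158316 -0.23230392  0.22548284] [  3.65421419 -10.0361978  -10.24205451] [-1.55498076 -0.70928414  0.01222652] 29.678925275802612 0.22548948775176547 -116.42880592404539
```

apply_moves:
  increments:
    - {"offset":[0,-0.1,0],"twist":7,"hand":1}
    - {"offset":[0,-0.2,0],"twist":14,"hand":1}
    - {"offset":[0,-0.2,0],"twist":21,"hand":1}
    - {"offset":[0,-0.2,0],"twist":28,"hand":1}
    - {"offset":[0,-0.2,0],"twist":35,"hand":1}

```text
t: 17.65
tcp_pos: [0.5214, -0.2338, 0.2255]
ee_rot: [0.001, 0.309, 0.951, -0.002]
force: [2.7, -8.3, -9.1]
gripper_width: 0.221
grasp_force: 29.8
```

apply_moves:
  increments:
    - {"offset":[0,0,0],"twist":7,"hand":1}
    - {"offset":[0,0,0],"twist":14,"hand":1}
    - {"offset":[0,0,0],"twist":21,"hand":1}
    - {"offset":[0,0,0],"twist":28,"hand":1}
    - {"offset":[0,0,0],"twist":35,"hand":1}

```text
t: 18.15
tcp_pos: [0.5207, -0.2346, 0.2255]
ee_rot: [0.001, 0.581, 0.814, -0.002]
force: [-1.1, -9.5, -8.2]
gripper_width: 0.224
grasp_force: 29.8
```

Run:
```python
from h import *
s=arm.sense(); print(s['t'],s['tcp_pos'],s['force'],s['moment'],s['grasp_force'],s['gripper_width'],np.degrees(s['joint_positions'][5]))
```

```text
18.15 [ 0.52066041 -0.23456332  0.22548048] [-1.12394323 -9.51397512 -8.21297019] [-1.68806269  0.11022056 -0.04167627] 29.80477273464203 0.22354688926485977 -46.52459340191617
```

apply_moves:
  increments:
    - {"offset":[0,0,0],"twist":7,"hand":1}
    - {"offset":[0,0,0],"twist":14,"hand":1}
    - {"offset":[0,0,0],"twist":21,"hand":1}
    - {"offset":[0,0,0],"twist":28,"hand":1}
    - {"offset":[0,0,0],"twist":35,"hand":1}

```text
t: 18.65
tcp_pos: [0.5197, -0.2347, 0.2254]
ee_rot: [0.001, 0.799, 0.601, -0.003]
force: [-5.7, -8.6, -6.2]
gripper_width: 0.222
grasp_force: 29.9
```

apply_moves:
  increments:
    - {"offset":[0,0,0],"twist":7,"hand":1}
    - {"offset":[0,0,0],"twist":14,"hand":1}
    - {"offset":[0,0,0],"twist":21,"hand":1}
    - {"offset":[0,0,0],"twist":28,"hand":1}
    - {"offset":[0,0,0],"twist":35,"hand":1}

```text
t: 19.15
tcp_pos: [0.5189, -0.2343, 0.2254]
ee_rot: [0.0, 0.943, 0.333, -0.004]
force: [-9.9, -6.8, -5.1]
gripper_width: 0.225
grasp_force: 30.1
```

Run:
```python
from h import *
im,c=snap('scene','s11'); im2,c2=snap('side','d11')
s=arm.sense(); print(s['t'],s['tcp_pos'],s['force'],s['moment'],s['grasp_force'],s['gripper_width'],np.degrees(s['joint_positions'][5]))
cv2.imwrite('pics/c11.png',np.hstack([cv2.resize(im[145:245,150:250,::-1],(400,400),interpolation=2),cv2.resize(im2[330:470,400:540,::-1],(400,400),interpolation=2)]))
```

```text
19.25 [ 0.51888348 -0.2342787   0.22541383] [-10.57512199  -6.94763624  -5.49903636] [-1.30617747  1.54598307  0.00847036] 30.07502853870392 0.22303195720801813 23.387968716773813
```

apply_moves:
  increments:
    - {"offset":[0,0,0],"twist":7,"hand":1}
    - {"offset":[0,0,0],"twist":14,"hand":1}
    - {"offset":[0,0,0],"twist":21,"hand":1}
    - {"offset":[0,0,0],"twist":28,"hand":1}
    - {"offset":[0,0,0],"twist":28,"hand":1}

```text
t: 19.75
tcp_pos: [0.5185, -0.2336, 0.2254]
ee_rot: [0.0, 0.995, 0.096, -0.004]
force: [-12.4, -3.6, -2.6]
gripper_width: 0.221
grasp_force: 30.2
```

apply_moves:
  increments:
    - {"offset":[0,0,0],"twist":0,"hand":2.4}
    - {"offset":[0,0,0],"twist":0,"hand":3.5}
    - {"offset":[0,0,0],"twist":0,"hand":4.5}
    - {"offset":[0,0,0],"twist":0,"hand":4.5}
    - {"offset":[0,0,-2],"twist":0,"hand":4.5}

```text
t: 20.25
tcp_pos: [0.5206, -0.2316, 0.2432]
ee_rot: [-0.001, 0.995, 0.099, -0.002]
force: [-0.1, 0.1, -0.5]
gripper_width: 0.526
grasp_force: 0.0
```

apply_moves:
  increments:
    - {"offset":[0,0,-4],"twist":0,"hand":4.5}
    - {"offset":[0,0,-8],"twist":0,"hand":4.5}
    - {"offset":[0,0,-12],"twist":0,"hand":4.5}
    - {"offset":[0,0,-15],"twist":0,"hand":4.5}
    - {"offset":[0,0,-15],"twist":0,"hand":4.5}

```text
t: 20.75
tcp_pos: [0.5214, -0.232, 0.4024]
ee_rot: [0.003, 0.995, 0.1, 0.004]
force: [-0.4, 0.1, 0.3]
gripper_width: 0.528
grasp_force: 0.0
```

Run:
```python
from h import *
im,c=snap('scene','s12'); im2,c2=snap('side','d12'); im3,c3=snap('wrist','w12')
s=arm.sense(); print(s['t'],s['tcp_pos'],s['force'])
b=cv2.imread('pics/side0.png')
z=lambda i,x,y,w:cv2.resize(i[y:y+w,x:x+w],(390,290) if 0 else (290,290),interpolation=2)
cv2.imwrite('pics/c12.png',np.vstack([np.hstack([z(im[:,:,::-1],155,150,90),z(im2[:,:,::-1],430,330,90)]),np.hstack([z(b,450,340,45),z(im2[:,:,::-1],450,340,45)])]))
```

```text
20.9 [ 0.521322   -0.23203117  0.39508085] [-0.82427511 -0.70433214 -0.0877486 ]
```

View pics/c12.png

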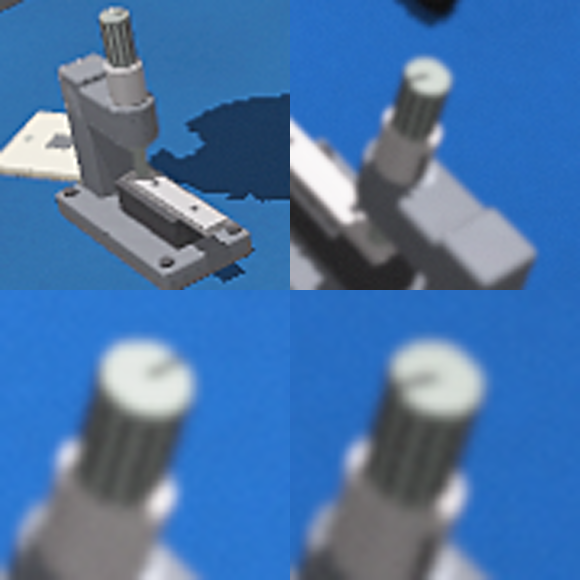

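The spindle is down on the link. The knob's top mark went from upper right to left, about 193° clockwise. The thimble needed at most 103° to touch, so the ratchet slipped by 90° or more. The arm is clear, so I'm handing in.

```bash
python3 -c "
from rig import arm
print(arm.job_done())"
```

```text
the job is handed in; nothing more can be done
None
```

I handed the job in at about 21 s of the 70 s allowed: the long link was laid on the mat, regripped by one end and left clamped flat on the anvil under the spindle, with the ratchet slipped an estimated 90° or more past the thimble (from about 193° of knob turn) and the spare link not touched.

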